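# Clear the inspection stage into the sample trays

### The arm

A 6-joint arm with a two-finger parallel gripper is mounted at the origin on the work surface. World frame = base frame: x ahead of the robot, y to its left, z up, the work surface at z = 0. Lengths are in m, angles in degrees, forces in N, time in s.
With the tool pointing down it reaches from about 0.25 to 0.85 m from the base axis. Payload 12.5 kg.
Tool frame: the origin (TCP) lies midway between the tips of the shut fingers; the grasp point (between the pads) lies 19 mm behind it; z points along the fingers, y is the line along which they close (so a half turn about z gives the same grasp; the last joint's range is limited). The gripper opens to 93 mm and grips with 3 to 60 N. Pads are 15 mm wide; open, the fingers measure 128 mm over their backs; the gripper's body (75 mm by 188 mm) begins 65 mm behind the grasp point.
Start: joints at [64.996, 20.094, 94.641, -0, 65.266, -4.847], TCP at [0.189, 0.516, 0.219] pointing down, gripper open.
Joint ranges: [-157.81, 157.81], [-45, 120.19], [0.68, 151.7], [-89.99, 269.99], [4.06, 180], [-164.3, 164.3]. Speed limits (degrees/s): [127.2, 127.2, 159.86, 180, 180, 180].

### API

Orientations are given as a 3x3 rotation matrix whose columns are the frame's x, y, z axes.
In Python, from cell import ctrl, viewer, finish_job gives the robot as it stands.
- The arm moves only by the tool move_arm, never from a script. Its argument "rows" is a list that holds one entry, the list of rows, each a list of 7 numbers: the shift along the tool's x, y, z as a fraction of full scale, then the turn, a rotation vector about the tool's x, y, z as a fraction of full scale, then the opening, from 0 (shut) to 1 (fully open). A call has exactly 5 rows; each row is the pose to reach, as a shift and turn from the pose commanded when the call began, along the tool's axes at that moment, turning the shorter way round; what a row does not reach only later rows make up. Full scale, the value 1, is 150 mm for a shift and 180 degrees for a turn. A row lasts 1/12 s, in which the tool goes at most 41.7 mm and 7.16 degrees, less where a joint would pass 70% of its speed; a pose out of reach is approached as far as the arm can. A call with a number of a shift or a turn outside -1 to 1 is refused whole. A call with a gripper value outside its range is refused whole. The fingers move at their own pace and stop on an object; "newtons" is the grip in N (left out, the last holds). Time passes only in rows, so rows that repeat a pose let the fingers close, or fill a call up. It gives the time, the measured TCP pose, the force, the opening and the grip force at its end, in the units of the state.
- ctrl.sense(): the state, without advancing time (a new reading comes with each control period).
- viewer.capture(name): name is "scene" or "top" or "wrist"; returns a dict with "image" (384x512x3 uint8, red, green, blue), "K" (3x3 intrinsics, pixels), "world_from_camera" (4x4, takes a point from camera to world coordinates). Camera axes: x right, y down, z forward; pixel columns grow to the right and rows downward; lengths in m; the calibration is good to about 2 mm. A picture is of the moment at which its call begins. There is no depth.
- finish_job(): hands the job in; it is judged then, once.
The state is a dict: "clock": time; "qpos": joint angles; "dq": joint speeds; "joint_efforts": joint torques, N m; "tool_pos": TCP position; "orientation": TCP orientation; "contact_force": force on the tool from outside, world axes, zero at the start; "moment": the same for the moment, N m; "grip_width": opening from 0.0 (shut) to 1.0 (fully open); "gripper_force": force on a finger pad.
Only numpy, scipy, OpenCV 4.12 (cv2) and the standard library are available. Lean on these libraries where they do the work, as an engineer would, in place of code of your own. Each camera call takes 0.05 s, during which the arm holds its last target. There are 200 camera calls.

### The job

First swing the microscope's arm fully aside, to its stop on either side, and leave it there. Then sort the steel specimens on the stage by sliding them along the plate and over its edge, without lifting them: the two round ones into the tray that already holds a round one, the two bars into the tray that already holds a bar. Everything in the trays stays in its tray; leave the caliper, jar and brush where they lie.

Things in the scene. Friction and masses are not known exactly. Their poses are not given: they have to be found in the camera images.
- stand: Black microscope stand, fixed. Stage plate: top 48 mm above the bench, from x = -140 to +190 and y = -110 to +110 mm in its frame, a tray along each long edge. Column of 12 mm radius at x = +165, y = 0, 198 mm high. The specimens lie one to a row across the plate, near x = -88, -32, +24, +80, y within 60. Origin: on the bench below the plate.
- scope_arm (a joint): Swing of the microscope's arm about the column, rad: 0 points along the stand's -x, over the plate; positive swings the lens towards the stand's -y; stops at -1.6 and +1.6. It stays where it is left; about 1 to 2 N at the barrel moves it.
- pivot (a point): Point on the column's axis at the arm's middle height, 155 mm above the bench. The arm is an 18 mm high, 16 mm wide beam that turns about it.
- lens (a point): Centre of the lens, the lower end of the microscope's barrel, 145 mm out from the column's axis, 100 mm above the bench. The upright barrel is 32 mm across, its lens end tapers to 22 mm, and it reaches from here 75 mm up.
- round_1: Steel disc, 32 mm across, 14 mm high, 85 g; lies flat on the stage plate. Origin: centre of its underside.
- round_2: Steel disc, 32 mm across, 14 mm high, 85 g; lies flat on the stage plate. Origin: centre of its underside.
- bar_1: Square steel bar, 44 x 10 x 10 mm, 35 g; lies on the stage plate, its length roughly along the stand's x. Origin: centre of its underside, x along its length.
- bar_2: Square steel bar, 44 x 10 x 10 mm, 35 g; lies on the stage plate, its length roughly along the stand's x. Origin: centre of its underside, x along its length.
- tray_round: Grey open tray, 270 x 130 x 32 mm outside (x, y, z), walls and floor 3 mm, fixed on the left or right of the stage plate (varies; both trays look alike). Its inner edge is tucked 8 mm under the plate's overhang, so a part pushed over the edge falls in. This one holds the round specimen at the start. Origin: centre of its underside.
- tray_bar: Grey open tray, 270 x 130 x 32 mm outside (x, y, z), walls and floor 3 mm, fixed on the left or right of the stage plate (varies; both trays look alike). Its inner edge is tucked 8 mm under the plate's overhang, so a part pushed over the edge falls in. This one holds the bar specimen at the start. Origin: centre of its underside.
- round_sample: Steel disc like the other round ones (32 mm across, 14 mm high), in its tray from the start; it may be nudged there. Origin: centre of its underside.
- bar_sample: Steel bar like the other bars (44 x 10 x 10 mm), in its tray from the start; it may be nudged there. Origin: centre of its underside.
- caliper: Digital caliper, 190 mm long (x), lying flat on the bench on the right. Bystander, to be left where it is. Origin: centre of its underside.
- jar: White screw jar, 56 mm across, 75 mm high, on the bench on the left. Bystander, to be left where it is. Origin: centre of its underside.
- brush: Hand brush lying on the bench on the left. Bystander, to be left where it is. Origin: centre of its underside.
There are look-alikes about, which are no part of the job. What is shaped like the round_1 but turquoise or yellow is not meant.

How it is judged:
By the outcome, as a careful person would: the job done as asked, in the order asked, and still so for the second after the job is handed in, with the robot touching nothing.
It also fails if it takes over 58 s, if anything falls off the work surface, if the arm or the gripper's body presses on something with over 40 N, if the wrist force passes 120 N, or if a joint passes its speed limit or range.

## Working session

There is one attempt and no reset: what is moved stays moved. The work goes in short steps, Python scripts to look and compute and a tool call to move; the robot and the scene stay as the last step left them, time stands still between calls to the robot, and variables do not carry over. Pictures are saved under pics/ and viewed, at most 10 in all, crops included, and the job is handed in when it is done.

Besides the shell and the picture viewer there is one more tool, called after "Request:" as a command line: name --argument value ..., lists and objects as JSON in quotes. move_arm: Moves the arm, as the interface text tells. Shift numbers are shares of 150 mm and turn numbers shares of 180 degrees, none past 1 either way. Its arguments: {"type":"object","properties":{"rows":{"type":"array"},"newtons":{"type":"number"}},"required":["rows"]}

```bash
mkdir -p pics; ls; python3 - <<'E'
from cell import ctrl, viewer
import cv2,numpy as np,pickle
d={}
for n in("scene","top"):
    c=viewer.capture(n);d[n]=c
    cv2.imwrite(f"pics/{n}0.png",cv2.cvtColor(cv2.resize(c["image"],None,fx=1.5,fy=1.5,interpolation=2),cv2.COLOR_RGB2BGR))
    print(n,c["K"].tolist(),np.round(c["world_from_camera"],3).tolist())
pickle.dump(d,open("c0.pkl","wb"))
s=ctrl.sense();print(s["clock"],s["tool_pos"],s["orientation"])
E
```

```text
pics
scene [[401.3872976057864, 0.0, 257.97404847462525], [0.0, 401.3872976057864, 189.02523811991287], [0.0, 0.0, 1.0]] [[-0.173, 0.727, -0.665, 1.266], [0.985, 0.123, -0.122, 0.114], [-0.007, -0.676, -0.737, 0.895], [0.0, 0.0, 0.0, 1.0]]
top [[387.06049241804965, 0.0, 258.80717614265814], [0.0, 387.06049241804965, 188.60229742503557], [0.0, 0.0, 1.0]] [[0.002, -0.994, 0.108, 0.436], [-1.0, 0.002, 0.03, -0.025], [-0.03, -0.108, -0.994, 1.238], [0.0, 0.0, 0.0, 1.0]]
0.1 [0.18937376 0.51605479 0.21817283] [[-9.38765110e-01  3.44557532e-01 -4.18520409e-04]
 [ 3.44557779e-01  9.38764655e-01 -9.26774873e-04]
 [ 7.35649039e-05 -1.01422838e-03 -9.99999483e-01]]
```

View pics/top0.png

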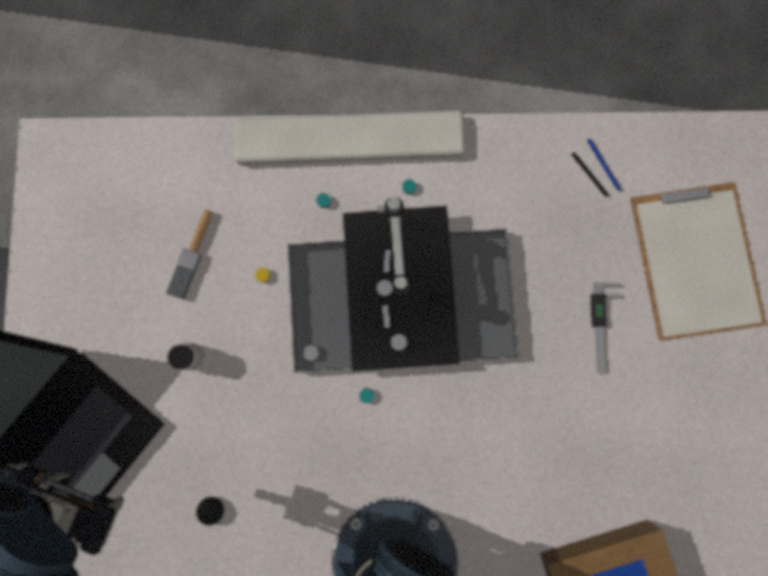

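View pics/scene0.png

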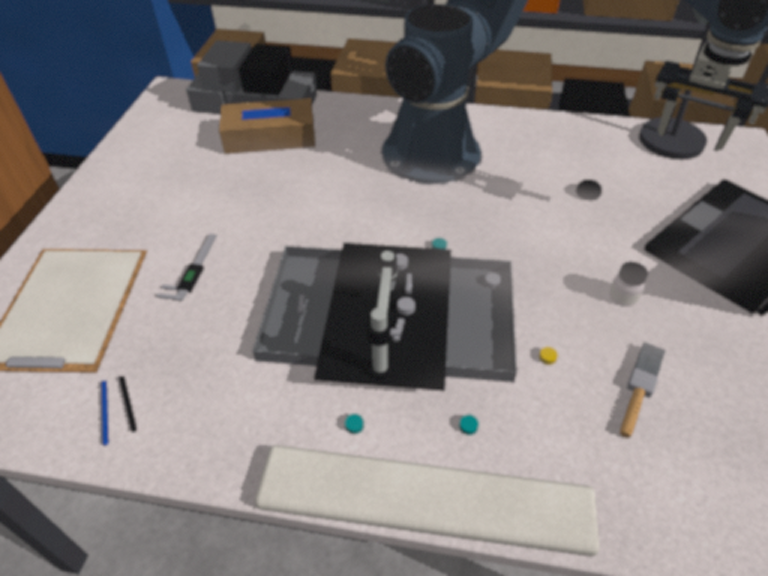

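Top view (1.5x): round_sample at (310,352) in the left tray. On the plate are discs at (384,288) and (399,342) and bars at (388,262) and (386,316). The scope arm runs from (394,204) to (400,284). Possible confusions: turquoise caps at (323,200), (409,187) and (367,396), a yellow one at (262,275), and the lens top at (400,284), all excluded by colour or place. Next comes measurement and one close crop.

```bash
cat > h.py <<'E'
import numpy as np,cv2
def ray(c,u,v,z):
    K=c["K"];T=c["world_from_camera"]
    d=T[:3,:3]@np.linalg.solve(K,[u,v,1.]);o=T[:3,3]
    return o+d*(z-o[2])/d[2]
def proj(c,p):
    T=np.linalg.inv(c["world_from_camera"]);q=c["K"]@(T[:3,:3]@np.asarray(p)+T[:3,3]);return q[:2]/q[2]
E
python3 - <<'E'
from h import *
import pickle
d=pickle.load(open("c0.pkl","rb"));c=d["top"];im=c["image"]
g=im.max(2)
x0,y0,x1,y1=185,125,350,255
cr=im[y0:y1,x0:x1]
b=np.clip((cr.astype(float)/140)**.6*255,0,255).astype(np.uint8)
cv2.imwrite("pics/crop0.png",cv2.cvtColor(cv2.resize(b,None,fx=4.5,fy=4.5,interpolation=2),cv2.COLOR_RGB2BGR))
# plate
m=((g<45)*255).astype(np.uint8);m[:130]=0;m[260:]=0;m[:,:200]=0;m[:,330:]=0
for t in (30,38,45):
    mm=((cv2.GaussianBlur(g,(3,3),0)<t)*255).astype(np.uint8);mm[:120]=0;mm[260:]=0;mm[:,:200]=0;mm[:,320:]=0
    mm=cv2.morphologyEx(mm,2,np.ones((5,5)))
    k=max(cv2.findContours(mm,0,2)[0],key=cv2.contourArea)
    r=cv2.minAreaRect(cv2.convexHull(k));bp=cv2.boxPoints(r)
    print(t,np.round(r[0],1),np.round(r[1],1),r[2]);print(np.round([ray(c,*p,.048) for p in bp],4).tolist())
# bright in plate region
mm=((g>75)*255).astype(np.uint8)
for k in cv2.findContours(mm[125:255,185:350],1,2,offset=(185,125))[0]:
    a=cv2.contourArea(k)
    if 8<a<700:
        r=cv2.minAreaRect(k);print(a,np.round(r[0],1),np.round(r[1],1),round(r[2],1),np.round(ray(c,*r[0],.06),4))
E
```

```text
30 [280.5 200.5] [63. 41.] 90.0
[[0.6264, 0.0076, 0.048], [0.626, -0.1195, 0.048], [0.432, -0.1176, 0.048], [0.4317, 0.0073, 0.048]]
38 [266.8 192. ] [101.5  69.5] 85.91438293457031
[[0.7065, 0.1064, 0.048], [0.7211, -0.1107, 0.048], [0.4072, -0.1297, 0.048], [0.3917, 0.0811, 0.048]]
45 [267.  192.1] [102.7  70.5] 85.91438293457031
[[0.7082, 0.1077, 0.048], [0.7231, -0.1128, 0.048], [0.4054, -0.132, 0.048], [0.3897, 0.0821, 0.048]]
65.0 [214.  235.5] [ 8. 11.] 0.0 [0.421  0.1465 0.06  ]
76.5 [265.5 228. ] [10.  9.] 90.0 [ 0.4439 -0.0096  0.06  ]
39.0 [257.1 210.9] [14.1  3.7] 82.9 [0.4957 0.0159 0.06  ]
21.0 [321.1 195.9] [12.   3.3] 83.7 [ 0.5411 -0.1787  0.06  ]
73.5 [256.  191.5] [ 9. 10.] 90.0 [0.5549 0.0194 0.06  ]
37.0 [257.6 173.5] [ 3.8 13.2] 5.2 [0.6105 0.0147 0.06  ]
276.0 [264.2 168. ] [48.5  8.9] 83.4 [ 0.6275 -0.0056  0.06  ]
```

View pics/crop0.png

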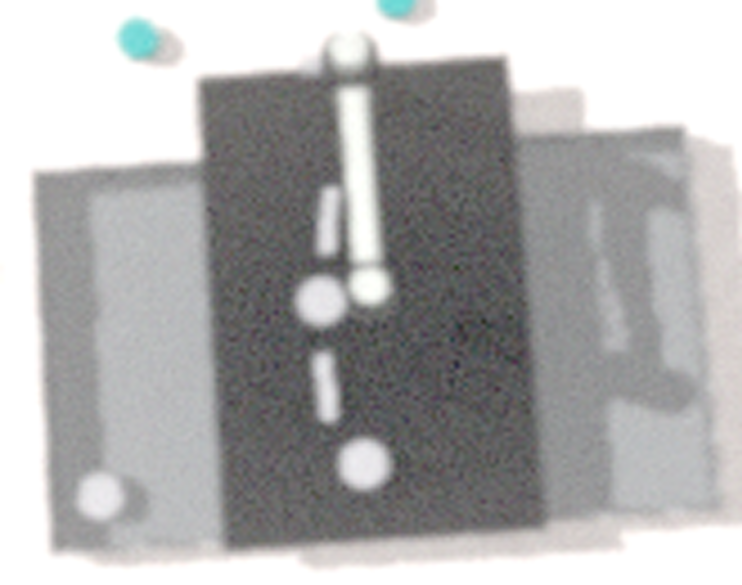

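The crop shows discs at (321,300) and (364,464), bars at (328,220) and (326,387), round_sample at (100,496) in the left tray, and bar_sample in the right tray at about (612,319), 12 px long. So rounds go left (+y) and bars go right (-y).

```bash
cat > m.py <<'E'
from h import *
import pickle
d=pickle.load(open("c0.pkl","rb"));c=d["top"]
P=[ray(c,u/4.5+185-.4,v/4.5+125-.4,.048)[:2] for u,v in[(228,548),(545,525),(507,60),(200,78)]]
Q=np.array([[-140,110],[-140,-110],[190,-110],[190,110]])/1000
P=np.array(P);a=Q-Q.mean(0);b=P-P.mean(0)
th=np.arctan2((a[:,0]*b[:,1]-a[:,1]*b[:,0]).sum(),(a*b).sum())
R=np.array([[np.cos(th),-np.sin(th)],[np.sin(th),np.cos(th)]]);o=P.mean(0)-R@Q.mean(0)
E
python3 - <<'E'
from m import *
print("yaw",np.degrees(th),"o",o,"resid mm",np.round(((P-o)@R-Q)*1000,1).tolist())
col=o+R@[.165,0];print("col",col)
for n,u,v,z in[("disc",256,191.5,.062),("disc",265.5,228,.062),("bar",257.1,210.9,.058),("bar",257.6,173.5,.058),("rs",214,235.5,.017),("bs",321.1,195.9,.013),("coltop",350/4.5+184.6,50/4.5+124.6,.198),("barrel",370/4.5+184.6,285/4.5+124.6,.175)]:
    w=ray(c,u,v,z)[:2];print(n,np.round(w,4),"stand mm",np.round((w-o)@R*1000,1))
E
```

```text
yaw 3.894435037945631 o [ 0.53233576 -0.01487417] resid mm [[2.7, -2.8], [4.1, 2.3], [-4.8, 3.2], [-1.9, -2.7]]
col [ 0.69695476 -0.00366763]
disc [0.5547 0.0194] stand mm [24.7 32.6]
disc [ 0.4438 -0.0096] stand mm [-87.9  11.2]
bar [0.4957 0.016 ] stand mm [-34.5  33.3]
bar [0.6108 0.0147] stand mm [80.3 24.2]
rs [0.4204 0.1528] stand mm [-100.2  174.9]
bs [ 0.5454 -0.1848] stand mm [   1.5 -170.4]
coltop [ 0.6948 -0.0029] stand mm [162.9   0.9]
barrel [ 0.5532 -0.0148] stand mm [20.8 -1.3]
```

```bash
cat >> h.py <<'E'
def pose(x,y,z,az):  # stand mm, az = tool y azimuth in stand, deg
    import m
    p=np.r_[m.o+m.R@[x/1000,y/1000],z/1000];t=np.radians(az)+m.th
    Y=np.array([np.cos(t),np.sin(t),0]);Z=np.array([0,0,-1.]);return p,np.c_[np.cross(Y,Z),Y,Z]
def rel(A,B):
    from scipy.spatial.transform import Rotation as Ro
    s=A[1].T@(B[0]-A[0])/.15;t=Ro.from_matrix(A[1].T@B[1]).as_rotvec()/np.pi
    return np.round(np.r_[s,t],3).tolist()
def now():
    from cell import ctrl
    s=ctrl.sense();return s["tool_pos"],s["orientation"]
E
python3 - <<'E'
from h import *
A=now()
w=[(.28,.40,.218),(.37,.28,.218),(.46,.16,.17)]
az=[69.8-3.9-33,0,0]
import m
L=[(np.array(p),pose(0,0,0,a)[1]) for p,a in zip(w,az)]+[pose(20,55,120,0)]
for B in L: print(rel(A,B));A=B
def q(d,back=23.5):
    d=np.radians(d);u=np.array([-np.cos(d),-np.sin(d)]);t=np.array([np.sin(d),-np.cos(d)])
    p=np.array([165,0])+144*u-back*t;return pose(*p,120,np.degrees(d))
A=L[-1]
print("contact",rel(A,q(0)))
A=q(0)
for k in range(0,100,25):
    print(k);
    for j in(5,10,15,20,25): print(rel(q(k),q(k+j)))
E
```

```text
[-0.834, -0.518, 0.002, -0.0, 0.0, 0.184]
[-1.0, 0.001, 0.0, 0.0, 0.0, 0.183]
[-0.839, 0.544, 0.32, 0.0, 0.0, 0.0]
[-0.829, 0.535, 0.333, 0.0, 0.0, 0.0]
contact [-0.21, 0.007, 0.0, 0.0, 0.0, 0.0]
0
[-0.084, -0.01, 0.0, 0.0, 0.0, -0.028]
[-0.169, -0.013, 0.0, 0.0, 0.0, -0.056]
[-0.254, -0.008, 0.0, 0.0, 0.0, -0.083]
[-0.338, 0.004, 0.0, 0.0, 0.0, -0.111]
[-0.42, 0.024, 0.0, 0.0, 0.0, -0.139]
25
[-0.084, -0.01, 0.0, 0.0, 0.0, -0.028]
[-0.169, -0.013, 0.0, 0.0, 0.0, -0.056]
[-0.254, -0.008, 0.0, 0.0, 0.0, -0.083]
[-0.338, 0.004, 0.0, 0.0, 0.0, -0.111]
[-0.42, 0.024, 0.0, 0.0, 0.0, -0.139]
50
[-0.084, -0.01, 0.0, 0.0, 0.0, -0.028]
[-0.169, -0.013, 0.0, 0.0, 0.0, -0.056]
[-0.254, -0.008, 0.0, 0.0, 0.0, -0.083]
[-0.338, 0.004, 0.0, 0.0, 0.0, -0.111]
[-0.42, 0.024, 0.0, 0.0, 0.0, -0.139]
75
[-0.084, -0.01, 0.0, 0.0, 0.0, -0.028]
[-0.169, -0.013, 0.0, 0.0, 0.0, -0.056]
[-0.254, -0.008, 0.0, 0.0, 0.0, -0.083]
[-0.338, 0.004, 0.0, 0.0, 0.0, -0.111]
[-0.42, 0.024, 0.0, 0.0, 0.0, -0.139]
```

Request:
move_arm --rows '[[[-0.83,-0.52,0,0,0,0.18,0],[-0.83,-0.52,0,0,0,0.18,0],[-0.83,-0.52,0,0,0,0.18,0],[-0.83,-0.52,0,0,0,0.18,0],[-0.83,-0.52,0,0,0,0.18,0]]]'

```text
clock: 0.52
tool_pos: [0.2813, 0.3973, 0.2185]
orientation: [[-0.6, 0.8, 0.0], [0.8, 0.6, -0.001], [-0.001, -0.001, -1.0]]
contact_force: [-0.9, 0.8, 0.4]
grip_width: 0.694
gripper_force: 0.0
```

Request:
move_arm --rows '[[[-1,0,0,0,0,0.18,0],[-1,0,0,0,0,0.18,0],[-1,0,0,0,0,0.18,0],[-1,0,0,0,0,0.18,0],[-1,0,0,0,0,0.18,0]]]'

```text
clock: 0.93
tool_pos: [0.3727, 0.2781, 0.2185]
orientation: [[-0.078, 0.997, 0.0], [0.997, 0.078, -0.001], [-0.001, 0.0, -1.0]]
contact_force: [0.0, 0.8, 0.8]
grip_width: 0.333
gripper_force: 0.0
```

Request:
move_arm --rows '[[[-0.84,0.54,0.32,0,0,0,0],[-0.84,0.54,0.32,0,0,0,0],[-0.84,0.54,0.32,0,0,0,0],[-0.84,0.54,0.32,0,0,0,0],[-0.84,0.54,0.32,0,0,0,0]]]'

```text
clock: 1.35
tool_pos: [0.4641, 0.159, 0.1687]
orientation: [[-0.084, 0.996, -0.002], [0.996, 0.084, -0.001], [-0.001, -0.002, -1.0]]
contact_force: [-0.8, 0.7, -0.3]
grip_width: 0.012
gripper_force: 0.0
```

```bash
python3 - <<'E'
from h import *
A=now();print(A[0]);B=pose(20,55,120,0);print(rel(A,B))
from cell import ctrl;print(ctrl.sense()["clock"])
E
```

```text
[0.46406849 0.1590052  0.16869547]
[-0.829, 0.496, 0.325, -0.001, 0.0, 0.005]
1.35
```

Request:
move_arm --rows '[[[-0.83,0.5,0.32,0,0,0.005,0],[-0.83,0.5,0.32,0,0,0.005,0],[-0.83,0.5,0.32,0,0,0.005,0],[-0.83,0.5,0.32,0,0,0.005,0],[-0.83,0.5,0.32,0,0,0.005,0]]]'

```text
clock: 1.77
tool_pos: [0.5494, 0.042, 0.1208]
orientation: [[-0.069, 0.998, -0.002], [0.998, 0.069, -0.001], [-0.0, -0.002, -1.0]]
contact_force: [-0.3, -0.3, 0.6]
grip_width: 0.005
gripper_force: 0.0
```

Request:
move_arm --rows '[[[-0.05,0,0,0,0,0,0],[-0.09,0,0,0,0,0,0],[-0.13,0,0,0,0,0,0],[-0.17,0,0,0,0,0,0],[-0.21,0,0,0,0,0,0]]]'

```text
clock: 2.18
tool_pos: [0.5503, 0.0139, 0.1231]
orientation: [[-0.073, 0.997, 0.001], [0.997, 0.073, -0.0], [-0.0, 0.001, -1.0]]
contact_force: [-0.1, -0.3, -0.1]
grip_width: 0.004
gripper_force: 0.0
```

Request:
move_arm --rows '[[[-0.084,-0.01,0,0,0,-0.028,0],[-0.169,-0.013,0,0,0,-0.056,0],[-0.254,-0.008,0,0,0,-0.083,0],[-0.338,0.004,0,0,0,-0.111,0],[-0.42,0.024,0,0,0,-0.139,0]]]'

```text
clock: 2.6
tool_pos: [0.5581, -0.0492, 0.1229]
orientation: [[-0.491, 0.871, -0.0], [0.871, 0.491, 0.0], [0.0, -0.0, -1.0]]
contact_force: [-1.9, 1.1, -0.0]
grip_width: 0.008
gripper_force: 0.5
```

```bash
python3 - <<'E'
from h import *
import m
from cell import viewer
A=now();print((A[0][:2]-m.o)@m.R*1000)
c=viewer.capture("scene");b=np.clip((c["image"]/200.)**.7*255,0,255).astype(np.uint8)
cv2.imwrite("pics/s1.png",cv2.cvtColor(cv2.resize(b[120:280,140:380],None,fx=3,fy=3,interpolation=2),4))
E
```

```text
[ 23.40450157 -36.00025582]
```

View pics/s1.png

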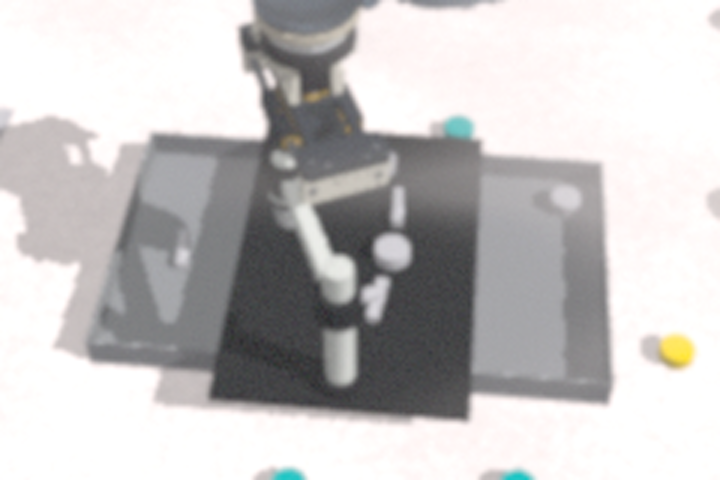

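The picture shows the scope arm following the finger: barrel at (285,190), beam to the column at (335,270), specimens undisturbed. Continuing the arc.

Request:
move_arm --rows '[[[-0.084,-0.01,0,0,0,-0.028,0],[-0.169,-0.013,0,0,0,-0.056,0],[-0.254,-0.008,0,0,0,-0.083,0],[-0.338,0.004,0,0,0,-0.111,0],[-0.42,0.024,0,0,0,-0.139,0]]]'

```text
clock: 3.07
tool_pos: [0.5922, -0.1021, 0.1227]
orientation: [[-0.812, 0.583, -0.001], [0.583, 0.812, 0.0], [0.001, -0.0, -1.0]]
contact_force: [-0.8, -0.4, -0.3]
grip_width: 0.004
gripper_force: 0.6
```

Request:
move_arm --rows '[[[-0.084,-0.01,0,0,0,-0.028,0],[-0.169,-0.013,0,0,0,-0.056,0],[-0.254,-0.008,0,0,0,-0.083,0],[-0.338,0.004,0,0,0,-0.111,0],[-0.42,0.024,0,0,0,-0.139,0]]]'

```text
clock: 3.48
tool_pos: [0.6457, -0.1361, 0.1227]
orientation: [[-0.983, 0.185, -0.001], [0.185, 0.983, -0.0], [0.0, -0.0, -1.0]]
contact_force: [-0.9, -0.8, -0.4]
grip_width: 0.003
gripper_force: 0.5
```

Request:
move_arm --rows '[[[-0.05,-0.006,0,0,0,-0.014,0],[-0.1,-0.01,0,0,0,-0.028,0],[-0.15,-0.01,0,0,0,-0.045,0],[-0.2,-0.01,0,0,0,-0.065,0],[-0.235,-0.008,0,0,0,-0.08,0]]]'

```text
clock: 3.9
tool_pos: [0.6802, -0.1435, 0.1227]
orientation: [[-0.998, -0.064, -0.0], [-0.064, 0.998, -0.0], [0.0, -0.0, -1.0]]
contact_force: [-0.5, -1.1, 0.2]
grip_width: 0.007
gripper_force: 0.5
```

```bash
python3 - <<'E'
from h import *
import m
A=now();print((A[0][:2]-m.o)@m.R*1000, A[0][2])
t=np.radians(91.7);u=np.array([-np.cos(t),-np.sin(t)]);tt=np.array([np.sin(t),-np.cos(t)])
p=np.array([165,0])+144*u-23.5*tt;print(p,rel(A,pose(*p,122,91.7)))
E
```

```text
[ 138.79192171 -138.36663648] 0.12269565631719936
[ 145.78228244 -144.63377659] [-0.047, -0.042, 0.005, -0.0, -0.0, -0.011]
```

Creep in to the stop.

Request:
move_arm --rows '[[[-0.015,0,0,0,0,0,0],[-0.03,0,0,0,0,0,0],[-0.045,0,0,0,0,0,0],[-0.055,0,0,0,0,0,0],[-0.055,0,0,0,0,0,0]]]'

```text
clock: 4.32
tool_pos: [0.6876, -0.143, 0.1227]
orientation: [[-0.998, -0.062, -0.002], [-0.062, 0.998, 0.0], [0.002, 0.0, -1.0]]
contact_force: [-4.9, -0.7, 0.8]
grip_width: 0.005
gripper_force: 2.4
```

Request:
move_arm --rows '[[[-0.01,0,0,0,0,0,0],[-0.02,0,0,0,0,0,0],[-0.03,0,0,0,0,0,0],[-0.03,0,0,0,0,0,0],[-0.03,0,0,0,0,0,0]]]'

```text
clock: 4.73
tool_pos: [0.6876, -0.1429, 0.1226]
orientation: [[-0.998, -0.061, -0.013], [-0.061, 0.998, 0.001], [0.013, 0.002, -1.0]]
contact_force: [-35.7, 0.5, 16.9]
grip_width: 0.002
gripper_force: 17.8
```

Request:
move_arm --rows '[[[0.1,0.02,0,0,0,0,0],[0.2,0.1,0,0,0,0,0.3],[0.3,0.3,0,0,0,0,0.45],[0.4,0.5,0,0,0,0,0.45],[0.45,0.7,0,0,0,0,0.45]]]'

```text
clock: 5.15
tool_pos: [0.6171, -0.0414, 0.1228]
orientation: [[-0.998, -0.061, -0.0], [-0.061, 0.998, 0.0], [0.0, 0.0, -1.0]]
contact_force: [-0.4, -0.4, -0.2]
grip_width: 0.242
gripper_force: 0.0
```

```bash
python3 - <<'E'
from h import *
import m
from cell import viewer
A=now();print((A[0][:2]-m.o)@m.R*1000, A[0][2]);B=pose(80,24,115,90);C=pose(80,24,51,90);print(rel(A,B),rel(B,C))
c=viewer.capture("top");b=np.clip((c["image"]/140.)**.6*255,0,255).astype(np.uint8)
cv2.imwrite("pics/t2.png",cv2.cvtColor(cv2.resize(b[120:260,185:350],None,fx=4,fy=4,interpolation=2),4))
E
```

```text
[ 82.78852045 -32.23982654] 0.12278804225383326
[0.021, 0.375, 0.052, 0.0, -0.0, -0.002] [0.0, 0.0, 0.427, 0.0, 0.0, 0.0]
```

View pics/t2.png

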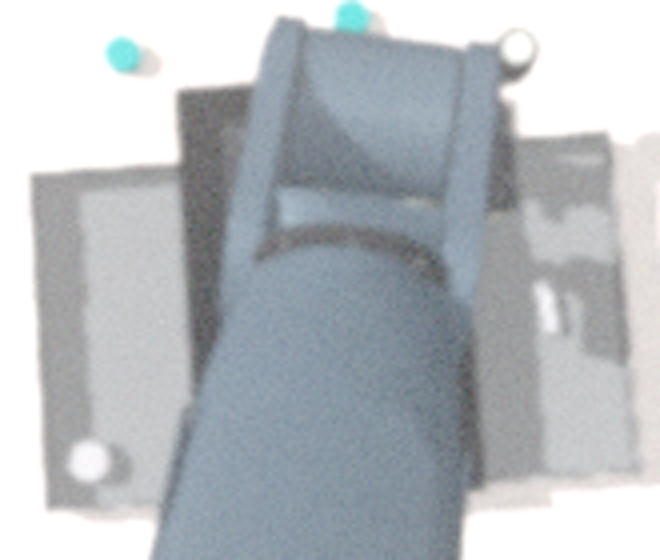

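The barrel shows at (517,52), at its right-hand stop, and bar_sample at (547,307) in the right tray. Now the bar in row +80.

Request:
move_arm --rows '[[[0.02,0.37,0.05,0,0,0,0.45],[0.02,0.37,0.05,0,0,0,0.45],[0.02,0.37,0.25,0,0,0,0.45],[0.02,0.37,0.45,0,0,0,0.45],[0.02,0.37,0.48,0,0,0,0.45]]]'

```text
clock: 5.62
tool_pos: [0.6111, 0.0137, 0.0483]
orientation: [[-0.998, -0.063, -0.003], [-0.063, 0.998, 0.001], [0.003, 0.001, -1.0]]
contact_force: [-11.7, 4.4, 20.9]
grip_width: 0.451
gripper_force: 10.1
```

```bash
python3 - <<'E'
from h import *
import m
from cell import viewer
A=now();print((A[0][:2]-m.o)@m.R*1000, A[0][2])
c=viewer.capture("wrist")
b=np.clip((c["image"]/200.)**.6*255,0,255).astype(np.uint8)
cv2.imwrite("pics/w3.png",cv2.cvtColor(b,4))
E
```

```text
[80.49715561 23.18803079] 0.048263896974954645
```

View pics/w3.png

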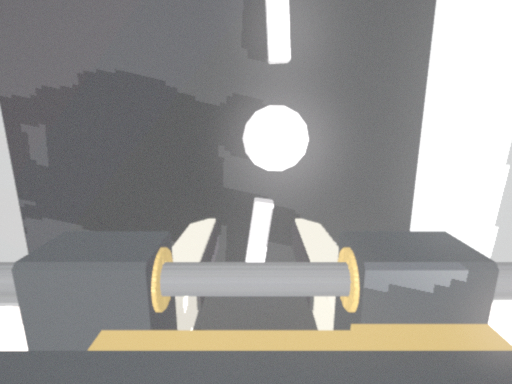

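The bar at (260,230) sits between the fingers, with the disc at (276,138) and the next bar at (278,30) beyond. The tips touch the plate, so I raise a little and close lightly.

Request:
move_arm --rows '[[[0,0,-0.025,0,0,0,0.45],[0,0,-0.025,0,0,0,0.08],[0,0,-0.025,0,0,0,0.05],[0,0,-0.025,0,0,0,0.05],[0,0,-0.025,0,0,0,0.05]]]' --newtons 4

```text
clock: 6.08
tool_pos: [0.6124, 0.0127, 0.0547]
orientation: [[-0.998, -0.063, 0.0], [-0.063, 0.998, -0.0], [-0.0, -0.0, -1.0]]
contact_force: [-0.4, -0.4, -0.8]
grip_width: 0.214
gripper_force: 0.0
```

Request:
move_arm --rows '[[[0,0,0.02,0,0,0,0.05],[0,0,0.02,0,0,0,0.05],[0,0,0.02,0,0,0,0.05],[0,0,0.02,0,0,0,0.05],[0,0,0.02,0,0,0,0.05]]]' --newtons 4

```text
clock: 6.5
tool_pos: [0.6121, 0.0128, 0.0512]
orientation: [[-0.998, -0.063, -0.0], [-0.063, 0.998, -0.0], [0.0, 0.0, -1.0]]
contact_force: [0.7, 0.8, 0.3]
grip_width: 0.104
gripper_force: 4.0
```

Request:
move_arm --rows '[[[0,-0.05,0,0,0,0,0.05],[0,-0.13,0,0,0,0,0.05],[0,-0.22,0,0,0,0,0.05],[0,-0.31,0,0,0,0,0.05],[0,-0.4,0,0,0,0,0.05]]]'

```text
clock: 6.92
tool_pos: [0.6161, -0.049, 0.0514]
orientation: [[-0.998, -0.062, 0.0], [-0.062, 0.998, -0.0], [-0.0, -0.0, -1.0]]
contact_force: [0.3, 0.6, -0.4]
grip_width: 0.105
gripper_force: 4.0
```

Request:
move_arm --rows '[[[0,-0.09,0,0,0,0,0.05],[0,-0.18,0,0,0,0,0.05],[0,-0.27,0,0,0,0,0.05],[0,-0.36,0,0,0,0,0.05],[0,-0.4,0,0,0,0,0.05]]]'

```text
clock: 7.33
tool_pos: [0.6199, -0.109, 0.0514]
orientation: [[-0.998, -0.062, 0.0], [-0.062, 0.998, -0.0], [-0.0, -0.0, -1.0]]
contact_force: [0.0, 0.7, -0.9]
grip_width: 0.108
gripper_force: 4.0
```

```bash
python3 - <<'E'
from h import *
import m
A=now();print((A[0][:2]-m.o)@m.R*1000, A[0][2])
E
```

```text
[ 80.96350048 -99.8950226 ] 0.05140029456574337
```

Request:
move_arm --rows '[[[0,0,0,0,0,0,0.45],[0,0,0,0,0,0,0.45],[0,0,0,0,0,0,0.45],[0,0,0,0,0,0,0.45],[0,-0.04,0,0,0,0,0.45]]]'

```text
clock: 7.75
tool_pos: [0.6201, -0.1117, 0.0514]
orientation: [[-0.998, -0.064, -0.0], [-0.064, 0.998, 0.0], [0.0, 0.0, -1.0]]
contact_force: [0.1, 0.4, 0.3]
grip_width: 0.411
gripper_force: 0.0
```

Request:
move_arm --rows '[[[0,-0.05,0,0,0,0,0.45],[0,-0.1,0,0,0,0,0.45],[0,-0.15,0,0,0,0,0.45],[0,-0.2,0,0,0,0,0.45],[0,-0.26,0,0,0,0,0.45]]]'

```text
clock: 8.17
tool_pos: [0.6226, -0.1528, 0.0514]
orientation: [[-0.998, -0.063, -0.0], [-0.063, 0.998, -0.0], [0.0, -0.0, -1.0]]
contact_force: [-0.1, -0.2, -0.2]
grip_width: 0.45
gripper_force: 0.0
```

```bash
python3 - <<'E'
from h import *
import m
from cell import viewer
A=now();print((A[0][:2]-m.o)@m.R*1000, A[0][2])
c=viewer.capture("top");g=c["image"][120:260,185:350]
b=np.clip((g/140.)**.6*255,0,255).astype(np.uint8)
c2=viewer.capture("wrist");b2=np.clip((c2["image"]/200.)**.6*255,0,255).astype(np.uint8)
o=np.hstack([cv2.resize(b,(424,360)),cv2.resize(b2[:,:],(376,360))])
cv2.imwrite("pics/t4.png",cv2.cvtColor(o,4))
E
```

```text
[  80.69501276 -143.69160187] 0.05135500038524033
```

View pics/t4.png

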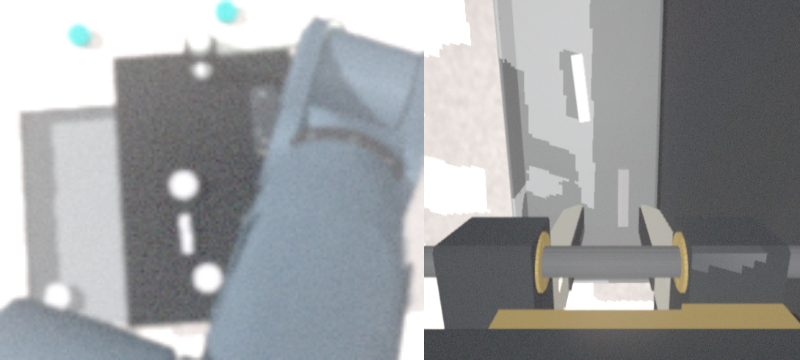

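The wrist half shows bar_1 lying in the right tray at (623,198), and bar_sample at (580,88). Next, the bar in row -34.

Request:
move_arm --rows '[[[0,0,-0.25,0,0,0,0.45],[0.15,0.25,-0.25,0,0,0,0.45],[0.3,0.5,-0.25,0,0,0,0.45],[0.45,0.7,-0.25,0,0,0,0.45],[0.6,0.9,-0.25,0,0,0,0.45]]]'

```text
clock: 8.68
tool_pos: [0.5226, -0.0212, 0.0889]
orientation: [[-0.998, -0.063, -0.0], [-0.063, 0.998, 0.0], [0.0, 0.0, -1.0]]
contact_force: [0.3, 0.4, 0.5]
grip_width: 0.447
gripper_force: 0.0
```

Request:
move_arm --rows '[[[0.17,0.28,0,0,0,0,0.45],[0.17,0.28,0,0,0,0,0.45],[0.17,0.28,0,0,0,0,0.45],[0.17,0.28,0.1,0,0,0,0.45],[0.17,0.28,0.1,0,0,0,0.45]]]'

```text
clock: 9.1
tool_pos: [0.4964, 0.0169, 0.0726]
orientation: [[-0.998, -0.063, -0.001], [-0.063, 0.998, -0.0], [0.001, 0.0, -1.0]]
contact_force: [-0.9, -0.2, -1.4]
grip_width: 0.451
gripper_force: 0.0
```

```bash
python3 - <<'E'
from h import *
import m
A=now();print((A[0][:2]-m.o)@m.R*1000, A[0][2]);print(rel(A,pose(-34.5,33,51,90)))
E
```

```text
[-33.7376667   34.18188585] 0.07264412748900541
[0.005, -0.008, 0.144, 0.0, -0.0, -0.002]
```

Request:
move_arm --rows '[[[0,0,0.05,0,0,0,0.45],[0,0,0.1,0,0,0,0.45],[0,0,0.13,0,0,0,0.4],[0,0,0.14,0,0,0,0.1],[0,0,0.14,0,0,0,0.05]]]'

```text
clock: 9.52
tool_pos: [0.4961, 0.0174, 0.0524]
orientation: [[-0.998, -0.063, -0.001], [-0.063, 0.998, 0.0], [0.001, 0.0, -1.0]]
contact_force: [-0.2, 0.5, 1.0]
grip_width: 0.304
gripper_force: 0.0
```

Request:
move_arm --rows '[[[0,0,0,0,0,0,0.05],[0,0,0,0,0,0,0.05],[0,0,0,0,0,0,0.05],[0,0,0,0,0,0,0.05],[0,0,0,0,0,0,0.05]]]'

```text
clock: 9.93
tool_pos: [0.4964, 0.0176, 0.0532]
orientation: [[-0.998, -0.063, 0.001], [-0.063, 0.998, -0.0], [-0.001, -0.0, -1.0]]
contact_force: [0.3, -1.1, 2.5]
grip_width: 0.107
gripper_force: 4.0
```

Request:
move_arm --rows '[[[0,-0.05,0,0,0,0,0.05],[0,-0.15,0,0,0,0,0.05],[0,-0.25,0,0,0,0,0.05],[0,-0.35,0,0,0,0,0.05],[0,-0.45,0,0,0,0,0.05]]]'

```text
clock: 10.35
tool_pos: [0.5006, -0.0507, 0.0532]
orientation: [[-0.998, -0.063, 0.001], [-0.063, 0.998, 0.0], [-0.001, 0.0, -1.0]]
contact_force: [-0.3, 1.4, 2.4]
grip_width: 0.109
gripper_force: 4.0
```

Request:
move_arm --rows '[[[0,-0.1,0,0,0,0,0.05],[0,-0.2,0,0,0,0,0.05],[0,-0.3,0,0,0,0,0.05],[0,-0.4,0,0,0,0,0.05],[0,-0.45,0,0,0,0,0.05]]]'

```text
clock: 10.77
tool_pos: [0.5048, -0.1187, 0.0531]
orientation: [[-0.998, -0.062, 0.0], [-0.062, 0.998, 0.0], [-0.0, -0.0, -1.0]]
contact_force: [0.2, 2.5, 5.0]
grip_width: 0.107
gripper_force: 4.0
```

```bash
python3 - <<'E'
from h import *
import m
A=now();print((A[0][:2]-m.o)@m.R*1000, A[0][2])
E
```

```text
[ -34.48153934 -101.75801662] 0.053102502017721306
```

Request:
move_arm --rows '[[[0,0,0,0,0,0,0.45],[0,0,0,0,0,0,0.45],[0,0,0,0,0,0,0.45],[0,0,0,0,0,0,0.45],[0,-0.04,0.01,0,0,0,0.45]]]'

```text
clock: 11.18
tool_pos: [0.505, -0.1223, 0.0514]
orientation: [[-0.998, -0.064, -0.0], [-0.064, 0.998, 0.0], [0.0, 0.0, -1.0]]
contact_force: [0.4, 0.0, -0.7]
grip_width: 0.413
gripper_force: 0.0
```

Request:
move_arm --rows '[[[0,-0.05,0,0,0,0,0.45],[0,-0.1,0,0,0,0,0.45],[0,-0.15,0,0,0,0,0.45],[0,-0.2,0,0,0,0,0.45],[0,-0.26,0,0,0,0,0.45]]]'

```text
clock: 11.6
tool_pos: [0.5075, -0.163, 0.0514]
orientation: [[-0.998, -0.063, -0.0], [-0.063, 0.998, 0.0], [0.0, 0.0, -1.0]]
contact_force: [0.6, 0.3, 0.4]
grip_width: 0.452
gripper_force: 0.0
```

```bash
python3 - <<'E'
from h import *
import m
from cell import viewer
A=now();print((A[0][:2]-m.o)@m.R*1000, A[0][2])
c=viewer.capture("top");g=c["image"][120:260,185:350]
b=np.clip((g/140.)**.6*255,0,255).astype(np.uint8)
c2=viewer.capture("wrist");b2=np.clip((c2["image"]/200.)**.6*255,0,255).astype(np.uint8)
o=np.hstack([cv2.resize(b,(424,360)),cv2.resize(b2[:,:],(376,360))])
cv2.imwrite("pics/t5.png",cv2.cvtColor(o,4))
g=c["image"].max(2)
for k in cv2.findContours(((g>75)*255).astype(np.uint8)[125:255,185:350],1,2,offset=(185,125))[0]:
    a=cv2.contourArea(k)
    if 8<a<150:
        r=cv2.minAreaRect(k);print(a,np.round(r[0],1),np.round(r[1],1),np.round((ray(c,*r[0],.062)[:2]-m.o)@m.R*1000,1))
E
```

```text
[ -34.81198293 -146.08702561] 0.05138092111286499
11.5 [214.8 238.3] [4.2 3.5] [-108.5  166.5]
8.5 [215.3 234.8] [2.8 3.5] [-98.1 164.4]
89.5 [265.4 227.7] [11.2 10.7] [-87.   11.5]
107.0 [299.2 220.9] [ 7.8 24.1] [-73.4 -91.9]
10.0 [315.  210.5] [4. 5.] [ -45.3 -141.7]
84.0 [256.  191.5] [11. 10.] [24.7 32.6]
34.5 [308.  172.3] [13.   3.8] [  72.6 -129.9]
31.5 [329.6 159.5] [11.2  4.2] [ 107.3 -198.8]
21.5 [262.8 146.8] [4.9 5.7] [161.9   2.7]
38.5 [312.4 137.4] [9.  5.9] [ 180.1 -152.1]
```

View pics/t5.png

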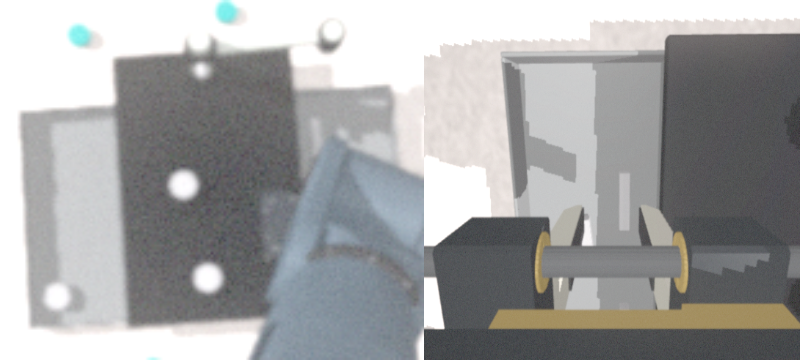

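Bar_2 is in the right tray under the gripper at (624,200). The discs remain on the plate at (184,184) and (208,278). Next, turn the tool 90° to cradle the discs with two fingers.

Request:
move_arm --rows '[[[0,0.05,-0.2,0,0,0.04,0.21],[0,0.2,-0.25,0,0,0.08,0.21],[0,0.3,-0.25,0,0,0.12,0.21],[0,0.4,-0.25,0,0,0.16,0.21],[0,0.4,-0.25,0,0,0.19,0.21]]]'

```text
clock: 12.12
tool_pos: [0.5034, -0.1002, 0.089]
orientation: [[-0.858, 0.514, -0.0], [0.514, 0.858, 0.0], [0.0, 0.0, -1.0]]
contact_force: [0.0, 0.2, -0.5]
grip_width: 0.214
gripper_force: 0.0
```

```bash
python3 - <<'E'
from h import *
import m
A=now();print((A[0][:2]-m.o)@m.R*1000, A[0][2])
B=pose(0,-45,80,22);C=pose(24.7,-10,70,0);print(rel(A,B),rel(B,C))
E
```

```text
[-34.69159367 -83.14861202] 0.08903943759538069
[-0.045, 0.341, 0.06, 0.0, -0.0, 0.184] [0.155, 0.24, 0.067, 0.0, 0.0, 0.122]
```

Request:
move_arm --rows '[[[0,0.1,0.06,0,0,0.04,0.21],[-0.02,0.2,0.06,0,0,0.08,0.21],[-0.03,0.3,0.06,0,0,0.12,0.21],[-0.045,0.34,0.06,0,0,0.16,0.21],[-0.045,0.34,0.06,0,0,0.184,0.21]]]'

```text
clock: 12.53
tool_pos: [0.5363, -0.0607, 0.0798]
orientation: [[-0.438, 0.899, 0.0], [0.899, 0.438, 0.0], [-0.0, 0.0, -1.0]]
contact_force: [-1.1, -0.5, 0.1]
grip_width: 0.213
gripper_force: 0.0
```

Request:
move_arm --rows '[[[0.05,0.1,0,0,0,0.04,0.21],[0.1,0.2,0.03,0,0,0.08,0.21],[0.155,0.24,0.06,0,0,0.122,0.21],[0.155,0.24,0.07,0,0,0.122,0.21],[0.155,0.24,0.07,0,0,0.122,0.21]]]'

```text
clock: 12.95
tool_pos: [0.557, -0.0248, 0.0689]
orientation: [[-0.08, 0.997, -0.001], [0.997, 0.08, 0.0], [0.0, -0.001, -1.0]]
contact_force: [0.1, -0.1, 0.9]
grip_width: 0.21
gripper_force: 0.0
```

```bash
python3 - <<'E'
from h import *
import m
A=now();print((A[0][:2]-m.o)@m.R*1000, A[0][2])
B=pose(24.7,-8,51.5,0);C=pose(24.7,60,51.5,0);D=pose(24.7,98,51.5,0);print(rel(A,B),rel(B,C),rel(C,D))
E
```

```text
[ 23.97859191 -11.54489934] 0.06891947658742542
[0.024, 0.005, 0.116, -0.0, -0.0, 0.004] [0.453, -0.0, 0.0, 0.0, 0.0, 0.0] [0.253, 0.0, 0.0, 0.0, 0.0, 0.0]
```

Request:
move_arm --rows '[[[0.02,0.005,0.06,0,0,0.004,0.21],[0.02,0.005,0.1,0,0,0.004,0.21],[0.02,0.005,0.115,0,0,0.004,0.21],[0.07,0.005,0.115,0,0,0.004,0.21],[0.12,0.005,0.115,0,0,0.004,0.21]]]'

```text
clock: 13.37
tool_pos: [0.5567, -0.0068, 0.052]
orientation: [[-0.063, 0.998, -0.0], [0.998, 0.063, 0.0], [0.0, -0.0, -1.0]]
contact_force: [0.5, -0.6, -0.3]
grip_width: 0.211
gripper_force: 0.0
```

Request:
move_arm --rows '[[[0.07,0,0,0,0,0,0.21],[0.14,0,0,0,0,0,0.21],[0.21,0,0,0,0,0,0.21],[0.28,0,0,0,0,0,0.21],[0.35,0,0,0,0,0,0.21]]]'

```text
clock: 13.78
tool_pos: [0.5535, 0.0468, 0.0523]
orientation: [[-0.063, 0.998, 0.0], [0.998, 0.063, -0.0], [-0.0, 0.0, -1.0]]
contact_force: [0.2, -0.7, 0.2]
grip_width: 0.213
gripper_force: 0.3
```

Request:
move_arm --rows '[[[0.06,0,0,0,0,0,0.21],[0.12,0,0,0,0,0,0.21],[0.18,0,0,0,0,0,0.21],[0.24,0,0,0,0,0,0.21],[0.29,0,0,0,0,0,0.21]]]'

```text
clock: 14.2
tool_pos: [0.5508, 0.0898, 0.0522]
orientation: [[-0.063, 0.998, 0.0], [0.998, 0.063, 0.0], [0.0, 0.0, -1.0]]
contact_force: [-0.1, -0.8, -0.2]
grip_width: 0.208
gripper_force: 0.0
```

```bash
cat > look.py <<'E'
from h import *
import m
from cell import viewer
A=now();print((A[0][:2]-m.o)@m.R*1000, A[0][2])
c=viewer.capture("top");g=c["image"].max(2)
for k in cv2.findContours(((g>75)*255).astype(np.uint8)[125:255,185:350],1,2,offset=(185,125))[0]:
    a=cv2.contourArea(k)
    if 8<a<150:
        r=cv2.minAreaRect(k);print(a,np.round(r[0],1),np.round(r[1],1),*[np.round((ray(c,*r[0],z)[:2]-m.o)@m.R*1000,1) for z in(.062,.017)])
E
python3 look.py
```

```text
[ 25.56286079 103.20538653] 0.052184600452008206
8.5 [187.8 251.8] [2.1 4.2] [-143.5  250.3] [-145.3  260.1]
66.0 [265.5 227.5] [9. 9.] [-86.4  11.1] [-86.1  11.7]
38.5 [311. 208.] [14.  4.] [ -37.  -130.3] [ -34.7 -135.2]
30.5 [205.  199.8] [ 5.5 10.2] [ 10.  190.2] [ 14.1 197.6]
55.0 [242.7 204.6] [18.   5.6] [-12.5  75.8] [-9.3 78.8]
24.0 [325.9 197.9] [12.   3.3] [  -9.6 -177.7] [  -6.3 -184.4]
36.0 [308.1 172.9] [14.1  3.7] [  70.8 -130.2] [  77.2 -135. ]
23.5 [329.5 159.5] [ 3. 11.] [ 107.4 -198.7] [ 115.2 -206.1]
20.5 [263.3 146.8] [5.7 4.9] [161.8   1.1] [171.7   1.3]
41.0 [312.3 137.3] [8.9 6.6] [ 180.6 -151.8] [ 191.2 -157.5]
```

Request:
move_arm --rows '[[[0,0,-0.2,0,0,0,0.21],[-0.1,-0.1,-0.25,0,0,0,0.21],[-0.3,-0.25,-0.25,0,0,0,0.21],[-0.5,-0.4,-0.25,0,0,0,0.21],[-0.7,-0.55,-0.25,0,0,0,0.21]]]'

```text
clock: 14.67
tool_pos: [0.4741, -0.0219, 0.0898]
orientation: [[-0.064, 0.998, 0.0], [0.998, 0.064, -0.0], [-0.0, 0.0, -1.0]]
contact_force: [0.8, -0.7, -0.5]
grip_width: 0.209
gripper_force: 0.0
```

```bash
python3 look.py; python3 - <<'E'
from h import *
A=now();B=pose(-87.5,-33,80,0);C=pose(-87.5,-33,52,0);print(rel(A,B),rel(B,C))
E
```

```text
[-58.56811012  -3.02131503] 0.08975525312833832
51.5 [214.8 235.8] [ 6.9 10.9] [-101.1  165.9] [-101.2  172.4]
22.0 [311.  207.5] [ 2. 13.] [ -35.5 -130.4] [ -33.1 -135.3]
35.0 [325.5 196.9] [14.1  3.6] [  -6.4 -176.7] [  -3.  -183.3]
26.5 [307.5 172.5] [13.  3.] [  72.  -128.4] [  78.5 -133.2]
10.5 [330. 160.] [ 2. 10.] [ 105.7 -200. ] [ 113.5 -207.6]
16.5 [262.5 147. ] [4. 5.] [161.2   3.5] [171.1   3.8]
41.0 [312.3 137.3] [8.9 6.6] [ 180.6 -151.8] [ 191.2 -157.5]
[-0.178, -0.167, 0.062, -0.001, 0.0, -0.002] [0.0, 0.0, 0.187, 0.0, 0.0, 0.0]
```

Request:
move_arm --rows '[[[-0.09,-0.08,0,0,0,0,0.21],[-0.178,-0.19,0,0,0,0,0.21],[-0.178,-0.19,0.1,0,0,0,0.21],[-0.178,-0.19,0.2,0,0,0,0.21],[-0.178,-0.19,0.25,0,0,0,0.21]]]'

```text
clock: 15.13
tool_pos: [0.4478, -0.0496, 0.0511]
orientation: [[-0.062, 0.998, -0.001], [0.998, 0.062, 0.0], [0.0, -0.001, -1.0]]
contact_force: [-0.4, 0.4, -0.1]
grip_width: 0.206
gripper_force: 0.0
```

```bash
python3 - <<'E'
from h import *
import m
from cell import viewer
A=now();print((A[0][:2]-m.o)@m.R*1000, A[0][2]);print(rel(A,pose(-87.5,104,51.5,0)))
c=viewer.capture("top");g=c["image"][120:260,185:350]
b=np.clip((g/120.)**.5*255,0,255).astype(np.uint8)
c=viewer.capture("scene");b2=np.clip((c["image"]/160.)**.6*255,0,255).astype(np.uint8)[140:280,160:370]
cv2.imwrite("pics/t6.png",cv2.cvtColor(np.hstack([cv2.resize(b,(400,340)),cv2.resize(b2,(400,340))]),4))
E
```

```text
[-86.72350919 -28.94679409] 0.051076001132377306
[0.886, -0.01, -0.002, -0.0, -0.0, -0.002]
```

View pics/t6.png

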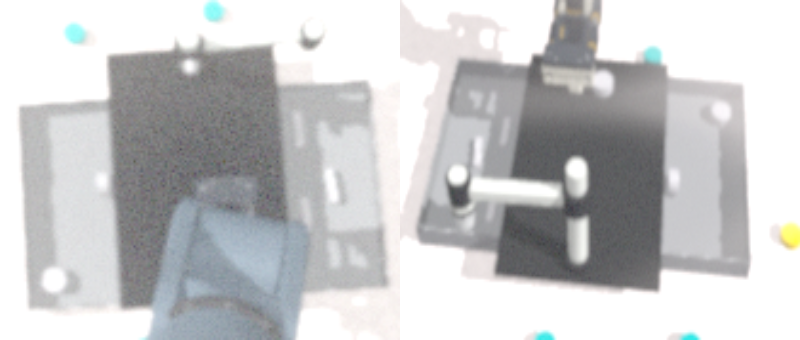

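Left: disc_1 is in the left tray at (102,182), close to the plate edge; the bars are in the right tray at (300,128), (333,185) and (307,208). Scope arm at its stop. Pushing the last disc, a bit faster at the edge.

Request:
move_arm --rows '[[[0.05,0,0,0,0,0,0.21],[0.1,0,0,0,0,0,0.21],[0.15,0,0,0,0,0,0.21],[0.22,0,0,0,0,0,0.21],[0.3,0,0,0,0,0,0.21]]]'

```text
clock: 15.65
tool_pos: [0.4458, -0.0036, 0.0526]
orientation: [[-0.063, 0.998, 0.001], [0.998, 0.063, -0.0], [-0.0, 0.001, -1.0]]
contact_force: [0.1, -1.4, 0.0]
grip_width: 0.208
gripper_force: 0.7
```

Request:
move_arm --rows '[[[0.1,-0.002,0,0,0,0,0.21],[0.21,-0.004,0,0,0,0,0.21],[0.33,-0.006,0,0,0,0,0.21],[0.45,-0.008,0,0,0,0,0.21],[0.58,-0.01,0,0,0,0,0.21]]]'

```text
clock: 16.07
tool_pos: [0.4384, 0.0836, 0.0526]
orientation: [[-0.063, 0.998, 0.001], [0.998, 0.063, -0.0], [-0.0, 0.001, -1.0]]
contact_force: [0.2, -0.5, 0.5]
grip_width: 0.209
gripper_force: 0.0
```

```bash
python3 look.py; python3 - <<'E'
from h import *
from cell import viewer
import pickle
pickle.dump(viewer.capture("wrist"),open("w.pkl","wb"))
E
```

```text
[-86.98915979 104.67344873] 0.05256029201787455
16.5 [244.5 250.5] [7. 5.] [-150.9   78.8] [-153.   82.]
18.5 [204.5 248. ] [4. 7.] [-135.6  199.1] [-137.1  206.8]
11.0 [228. 209.] [2. 6.] [-22.9 121.3] [-20.1 126.1]
36.0 [311.  207.5] [13.  4.] [ -35.5 -130.4] [ -33.1 -135.3]
26.0 [325.7 198. ] [12.   3.3] [  -9.7 -177.1] [  -6.3 -183.7]
35.0 [307.8 172.9] [14.1  3.8] [  70.7 -129.1] [  77.1 -134. ]
14.5 [330.  159.5] [ 3. 10.] [ 107.3 -200.2] [ 115.1 -207.7]
19.0 [263.  146.5] [4.9 4.9] [162.7   1.9] [172.6   2.1]
41.0 [312.3 137.3] [8.9 6.6] [ 180.6 -151.8] [ 191.2 -157.5]
```

Request:
move_arm --rows '[[[0,0,-0.25,0,0,0,0.21],[-0.1,0.1,-0.5,0,0,0,0.21],[-0.3,0.3,-0.75,0,0,0,0.21],[-0.5,0.4,-1,0,0,0,0.21],[-0.7,0.4,-1,0,0,0,0.21]]]'

```text
clock: 16.58
tool_pos: [0.5057, -0.0128, 0.2035]
orientation: [[-0.065, 0.998, 0.005], [0.998, 0.065, -0.0], [-0.001, 0.005, -1.0]]
contact_force: [0.3, 0.3, 0.0]
grip_width: 0.209
gripper_force: 0.0
```

```bash
python3 - <<'E'
from h import *
from cell import viewer
c=viewer.capture("wrist");b=np.clip((c["image"]/200.)**.6*255,0,255).astype(np.uint8)
c2=viewer.capture("top");g=c2["image"][120:260,185:350]
b2=np.clip((g/130.)**.5*255,0,255).astype(np.uint8)
cv2.imwrite("pics/w7.png",cv2.cvtColor(np.hstack([cv2.resize(b,(450,338)),cv2.resize(b2,(350,338))]),4))
import pickle;pickle.dump((c,c2),open("w7.pkl","wb"))
E
```

```text
(no output)
```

View pics/w7.png

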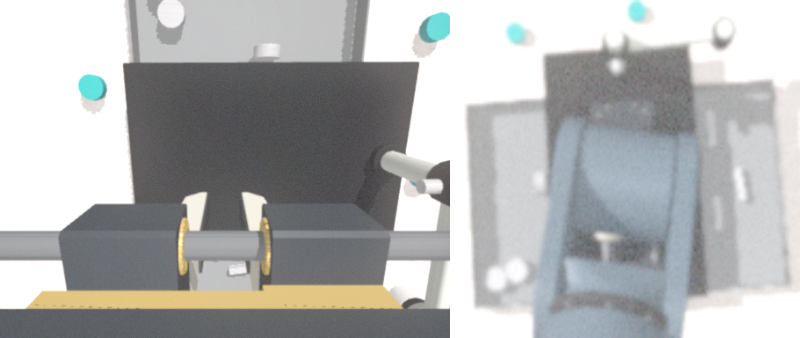

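Disc_2 lies flat beside round_sample at (517,270) in the top half. Disc_1 at (266,50) in the wrist half looks tilted against the tray's inner wall, so I'll measure it from above the tray.

Request:
move_arm --rows '[[[0.2,0.1,-0.1,0,0,0,0.21],[0.4,0.2,-0.1,0,0,0,0.21],[0.6,0.25,-0.1,0,0,0,0],[0.75,0.25,-0.1,0,0,0,0],[0.75,0.25,-0.1,0,0,0,0]]]'

```text
clock: 17.1
tool_pos: [0.533, 0.1053, 0.214]
orientation: [[-0.066, 0.998, -0.001], [0.998, 0.066, 0.001], [0.001, -0.001, -1.0]]
contact_force: [-0.2, -0.1, 0.1]
grip_width: 0.046
gripper_force: 0.0
```

```bash
cat > disc.py <<'E'
from h import *
import m
from cell import viewer
A=now();print("tool",(A[0][:2]-m.o)@m.R*1000,A[0][2])
S=lambda c,p,z:np.round((ray(c,*p,z)[:2]-m.o)@m.R*1000,1)
for n,ts in(("wrist",(120,150,180)),("scene",(80,100)),("top",(65,80))):
    c=viewer.capture(n);g=c["image"].max(2).astype(np.uint8)
    for t in ts:
        mm=((g>t)*255).astype(np.uint8)
        for k in cv2.findContours(mm,1,2)[0]:
            a=cv2.contourArea(k)
            if a<6: continue
            r=cv2.minAreaRect(k);w=S(c,r[0],.017)
            if -130<w[0]<130 and 95<w[1]<225 and max(r[1])<120:
                bp=cv2.boxPoints(r);print(n,t,a,np.round(r[0],1),np.round(r[1],1),round(r[2]),w,"box",[S(c,p,.02).tolist() for p in bp])
    u=proj(c,np.r_[m.o+m.R@[.018,.11],.048]);print(n,"edge px at x=18",u, "flat disc px", [proj(c,np.r_[m.o+m.R@np.array([18,y])/1000,.017]).round(0).tolist() for y in(105,121,137)])
    if n=="wrist": cv2.imwrite("pics/x.png",c["image"])
E
python3 disc.py
```

```text
tool [  8.82389479 119.86171646] 0.2140407294722707
wrist 120 420.5 [173.8 144.6] [26.2 34.7] 76 [-83.4 152.3] box [[-104.8, 162.2], [-65.9, 171.5], [-60.1, 142.8], [-99.7, 133.1]]
wrist 120 199.0 [152. 120.] [19.6 17.9] 30 [-106.3  180. ] box [[-120.2, 176.9], [-108.8, 193.8], [-90.6, 183.2], [-101.8, 166.1]]
wrist 150 260.5 [270. 168.] [14. 24.] 90 [ 28.1 124.8] box [[14.0, 133.5], [41.8, 133.4], [42.1, 116.9], [14.0, 117.0]]
wrist 150 1108.0 [166.3 116. ] [56.7 26.9] 71 [-89.8 184.4] box [[-111.5, 208.4], [-82.8, 217.6], [-65.6, 159.5], [-95.3, 149.6]]
wrist 180 10.5 [271.4 171.7] [2.8 7.3] 72 [ 29.8 120.3] box [[25.1, 121.1], [33.1, 123.8], [34.2, 120.6], [26.2, 117.9]]
wrist 180 21.5 [272.5 166. ] [4. 9.] 90 [ 31.  127.1] box [[25.6, 130.0], [36.1, 129.9], [36.2, 125.2], [25.7, 125.3]]
wrist 180 472.5 [171.  129.5] [25. 24.] 90 [-85.5 169.4] box [[-97.2, 183.3], [-70.3, 183.3], [-71.8, 155.4], [-99.3, 155.5]]
wrist 180 482.0 [161.5 103. ] [24. 25.] 90 [-94.2 198.6] box [[-106.2, 211.2], [-78.6, 211.2], [-80.3, 185.5], [-108.3, 185.5]]
wrist edge px at x=18 [261.86823793 186.0492
[... 1168 characters left out ...]
0 [214.2 203.9] [ 5.6 30.7] 82 [ -0.9 168.9] box [[3.9, 217.9], [11.6, 120.8], [-6.3, 119.2], [-13.9, 216.1]]
top 80 6.5 [229. 182.] [5.9 4.1] 22 [ 65.6 117.9] box [[63.5, 128.9], [75.3, 123.4], [67.0, 106.3], [55.2, 111.8]]
top 80 7.0 [229.5 164. ] [2.1 3.5] 45 [123.5 112.9] box [[121.8, 119.1], [129.3, 110.7], [124.1, 106.2], [116.6, 114.6]]
top 80 646.0 [201.5 175.2] [21.6 41.2] 84 [ 93.8 204.6] box [[125.7, 272.3], [131.0, 140.2], [61.2, 136.4], [55.8, 267.7]]
top 80 12.5 [228.4 165.2] [4.4 6.8] 53 [119.9 116.7] box [[119.4, 129.3], [131.3, 111.2], [119.3, 103.4], [107.4, 121.6]]
top edge px at x=18 [231.36540112 195.81356686] flat disc px [[234.0, 197.0], [229.0, 197.0], [224.0, 197.0]]
```

Disc_1 measures about 32 mm in x but only 14 to 16 mm in y, so it stands on its rim near (22,124). I'll pinch it lightly, slide it along the tray floor away from the plate, and tip it flat.

```bash
python3 - <<'E'
from h import *
A=now();B=pose(23,124,70,0);C=pose(23,124,12,0);print(rel(A,B),rel(B,C))
E
```

```text
[0.053, 0.094, 0.962, -0.0, 0.0, -0.001] [0.0, 0.0, 0.387, 0.0, 0.0, 0.0]
```

Request:
move_arm --rows '[[[0.05,0.09,0.2,0,0,0,0.6],[0.05,0.09,0.45,0,0,0,0.6],[0.05,0.09,0.7,0,0,0,0.6],[0.05,0.09,0.85,0,0,0,0.6],[0.05,0.09,0.95,0,0,0,0.6]]]'

```text
clock: 17.67
tool_pos: [0.5452, 0.1088, 0.0692]
orientation: [[-0.062, 0.998, -0.004], [0.998, 0.062, -0.001], [-0.0, -0.004, -1.0]]
contact_force: [-1.2, -0.6, 0.8]
grip_width: 0.318
gripper_force: 0.0
```

Request:
move_arm --rows '[[[0,0,0,0,0,0,0.6],[0,0,0.1,0,0,0,0.6],[0,0,0.2,0,0,0,0.6],[0,0,0.3,0,0,0,0.6],[0,0,0.37,0,0,0,0.6]]]'

```text
clock: 18.08
tool_pos: [0.547, 0.1095, 0.0166]
orientation: [[-0.062, 0.998, 0.0], [0.998, 0.062, -0.0], [-0.0, 0.0, -1.0]]
contact_force: [-0.4, -0.9, 0.0]
grip_width: 0.596
gripper_force: 0.0
```

Request:
move_arm --rows '[[[0,0,0,0,0,0,0.3],[0,0,0,0,0,0,0.3],[0,0,0,0,0,0,0.3],[0,0,0,0,0,0,0.3],[0,0,0,0,0,0,0.3]]]' --newtons 5

```text
clock: 18.5
tool_pos: [0.5473, 0.1103, 0.0175]
orientation: [[-0.063, 0.998, 0.002], [0.998, 0.063, 0.0], [0.0, 0.002, -1.0]]
contact_force: [0.3, 0.8, 2.5]
grip_width: 0.332
gripper_force: 5.0
```

The grip at 31 mm matches the disc's diameter. Slide it 36 mm outward along the floor, then release.

Request:
move_arm --rows '[[[0.05,0,0,0,0,0,0.3],[0.1,0,0,0,0,0,0.3],[0.15,0,0,0,0,0,0.3],[0.2,0,0,0,0,0,0.3],[0.24,0,0,0,0,0,0.3]]]'

```text
clock: 18.92
tool_pos: [0.5443, 0.1474, 0.0165]
orientation: [[-0.064, 0.998, -0.0], [0.998, 0.064, -0.0], [-0.0, -0.0, -1.0]]
contact_force: [-0.5, -1.6, 1.4]
grip_width: 0.329
gripper_force: 5.0
```

Request:
move_arm --rows '[[[0,0,0,0,0,0,0.6],[0,0,0,0,0,0,0.6],[0,0,0,0,0,0,0.6],[0,0,-0.1,0,0,0,0.6],[0,0,-0.25,0,0,0,0.6]]]'

```text
clock: 19.33
tool_pos: [0.5432, 0.1457, 0.0527]
orientation: [[-0.062, 0.998, -0.004], [0.998, 0.062, -0.001], [-0.0, -0.004, -1.0]]
contact_force: [0.5, 0.3, 0.6]
grip_width: 0.588
gripper_force: 0.0
```

Request:
move_arm --rows '[[[0,0,-0.25,0,0,0,0.2],[-0.1,0,-0.5,0,0,0,0],[-0.2,0,-0.75,0,0,0,0],[-0.2,0,-1,0,0,0,0],[-0.2,0,-1,0,0,0,0]]]'

```text
clock: 19.75
tool_pos: [0.5493, 0.1158, 0.2112]
orientation: [[-0.061, 0.998, 0.01], [0.998, 0.061, 0.001], [0.001, 0.01, -1.0]]
contact_force: [1.2, -0.1, 1.4]
grip_width: 0.29
gripper_force: 0.0
```

```bash
python3 disc.py | grep -E "tool|wrist"
```

```text
tool [ 25.77203687 129.17357062] 0.21119968285762675
wrist 120 415.0 [244.7 151.2] [29.3 22.4] 16 [ 17.9 154.2] box [[-1.8, 147.0], [5.9, 171.4], [37.7, 162.0], [30.4, 137.3]]
wrist 120 425.5 [157.3 152.9] [26. 36.] 70 [-82.6 153. ] box [[-105.3, 160.3], [-66.1, 174.0], [-57.7, 146.4], [-97.6, 132.2]]
wrist 120 183.5 [135.4 129.1] [18.4 16.4] 25 [-105.1  180. ] box [[-117.6, 176.2], [-108.2, 192.5], [-90.5, 183.9], [-99.7, 167.5]]
wrist 150 571.0 [250.5 133.5] [26.9 26.9] 45 [ 24.8 174.3] box [[3.4, 174.6], [25.0, 195.2], [46.3, 174.3], [24.6, 153.0]]
wrist 150 1119.0 [148.8 125. ] [57.1 27.7] 70 [-89.6 184.4] box [[-111.6, 208.3], [-82.3, 218.2], [-64.9, 159.9], [-95.3, 149.3]]
wrist 180 475.5 [153.5 138.5] [25. 25.] 90 [-85.6 169.4] box [[-97.4, 183.5], [-69.6, 183.3], [-71.6, 155.4], [-100.0, 155.6]]
wrist 180 490.5 [250.3 133.3] [24.7 25.5] 45 [ 24.5 174.5] box [[4.5, 174.6], [25.0, 194.1], [44.6, 174.8], [24.1, 154.7]]
wrist 180 481.0 [143.5 112. ] [24. 25.] 90 [-94.3 198.6] box [[-105.8, 211.4], [-78.5, 211.3], [-80.5, 185.6], [-108.3, 185.7]]
wrist edge px at x=18 [244.6852405  195.06688606] flat disc px [[245.0, 193.0], [245.0, 179.0], [245.0, 166.0]]
```

All three discs now measure round (25 x 25 px), so they lie flat in the left tray. Last check of the bars and the scope arm, then hand in.

```bash
python3 look.py; python3 -c "
from cell import finish_job;print(finish_job())"
```

```text
[ 22.61059372 129.68194845] 0.20364561550804114
11.5 [200.3 248.8] [4.2 3.5] [-137.  212.] [-138.6  220.3]
12.0 [339. 228.] [4. 4.] [-102.6 -209.1] [-102.8 -217. ]
48.0 [327.  223.5] [15.6  5.6] [ -86.8 -174.4] [ -86.4 -181. ]
43.5 [311. 208.] [14.  4.] [ -37.  -130.3] [ -34.7 -135.2]
44.0 [308.1 172.8] [14.5  4.4] [  70.9 -130. ] [  77.3 -134.9]
30.0 [329.5 160. ] [ 4. 11.] [ 105.8 -198.5] [ 113.6 -206. ]
20.5 [262.8 146.8] [4.9 5.7] [161.9   2.7] [171.8   2.9]
39.5 [312.5 137. ] [9. 6.] [ 181.3 -152.6] [ 192.  -158.3]
the job is handed in; nothing more can be done
None
```

The job is handed in at about 20 s of the 58 s allowed: the microscope arm is at its right-hand stop, both discs lie flat in the round tray, and both bars are in the bar tray. One disc landed on its rim, so I slid it along the tray floor until it lay flat, and round_sample was nudged within its tray.

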